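# Eject the sharpening plate and lay it on the mat

## Task

Press the ejector slide on the grey case fully home so that it pushes the steel sharpening plate out of the mouth, and let the slide spring back. Then draw the plate out and set it down gently, flat on the black rubber mat with no part of it overhanging the mat's edges. Leave the other tools on the bench where they are.

Things in the scene. Friction and masses are not known exactly. Their poses are not given: they have to be found in the camera images.
- case: grey plastic ejector case fixed to the bench. Block 80 mm wide (x), y = -72 to +110 mm, 34 mm high; origin on the bench under the stored plate. Pocket 60 mm wide, floor 14 mm up, open only at the mouth (-y end). Lips 28 to 34 mm up cover its long sides (24 mm slot between), so the plate leaves only towards -y. A tongue 28 mm wide, 14 mm high, runs from the mouth to y = -157
- mouth (a point): centre of the mouth's lower edge, at y = -72 mm in the case's frame, 14 mm up; axes as the case. The plate comes out here onto the narrow tongue, overhanging it on both sides. After the slide's full stroke about 55 mm of the plate is still under the lips: draw it straight out before lifting
- ejector (a joint): spring ejector slide, m: 0 at rest (back), 0.080 pressed fully home, moving towards the case's -y. The spring resists with 2 N at rest, 8 N when home, and returns the slide when let go
- tab_back (a point): centre of the rear (+y) face of the slide's upright black thumb tab; moves with the slide; axes as the case. Press here towards -y. The tab is 50 mm wide (x), 12 mm thick (y), from 40 to 85 mm above the bench, clear of the case's top. At rest this point is at y = +79 mm in the case's frame, 62.5 mm up
- plate: flat steel sharpening plate with dotted top face, 56 mm (its x) by 130 mm (its y) by 10 mm thick, 0.15 to 0.31 kg, square ends, both ends alike; origin at the centre of its underside. It starts lying in the case, wholly inside, under the lips
- mat: black rubber sharpening mat fixed flat on the bench, 110 mm (its x) by 200 mm (its y), 3 mm thick; origin at the centre of its underside
- corner_a (a point): lower corner of the plate at its x = +28 mm, y = +65 mm
- corner_b (a point): lower corner of the plate at its x = +28 mm, y = -65 mm
- corner_c (a point): lower corner of the plate at its x = -28 mm, y = +65 mm
- corner_d (a point): lower corner of the plate at its x = -28 mm, y = -65 mm
- router_case: closed green plastic router bit case, 110 x 180 x 45 mm; origin on its underside; not part of the job, leave it where it is
- edge_guide: aluminium router edge guide, 60 x 200 mm, 28 mm high, two black knobs; origin on its underside; not part of the job, leave it where it is
- sanding_block: grey sanding block, 64 x 115 x 38 mm, lying near the case on the robot's side; origin on its underside; not part of the job, leave it where it is
- square: try square, dark wood stock 130 mm and steel blade 200 mm, 14 mm high; origin on its underside; not part of the job, leave it where it is
- clamp_a: red spring clamp, 150 mm long, 26 mm high, lying near the mat on the robot's side; origin on its underside; not part of the job, leave it where it is
- clamp_b: a second, like spring clamp at the far side of the bench; origin on its underside; not part of the job, leave it where it is

How it is judged (in metres and radians):
On the way, in this order (a step that is already met when the one before it is completed fails the run):
1. the slide has been pressed home (at least 70 of its 80 mm) and the plate stands at least 55 mm out of the mouth (value of joint ejector above 0.07 m and y of plate in the frame of case below -0.062 m).
2. the slide has sprung back to within 8 mm of rest (value of joint ejector below 0.008 m), for 0.1 s.
At the end, for the whole second after the job is handed in: The plate lies at rest, released, flat on the mat (within 0.1 rad of level, its underside's centre less than 7 mm above the bench, the mat's top being at 3 mm), all four corners within the mat's outline (up to 3 mm over the edge is allowed); the slide is back within 8 mm of rest (x of corner_a in the frame of mat between -0.058 and 0.058 m and y of corner_a in the frame of mat between -0.103 and 0.103 m and x of corner_b in the frame of mat between -0.058 and 0.058 m and y of corner_b in the frame of mat between -0.103 and 0.103 m and x of corner_c in the frame of mat between -0.058 and 0.058 m and y of corner_c in the frame of mat between -0.103 and 0.103 m and x of corner_d in the frame of mat between -0.058 and 0.058 m and y of corner_d in the frame of mat between -0.103 and 0.103 m and z of plate in the frame of mat between 0 and 0.007 m and angle between plate's own z axis and vertical below 0.1 rad and value of joint ejector below 0.008 m and linear speed of plate below 0.02 m/s and contact force between plate and the fingers below 0.1 N); the robot touches nothing.
It fails at once if one of the other tools (router bit case, edge guide, sanding block, try square, spring clamps) has been moved more than 30 mm (distance of any of router_case, edge_guide, sanding_block, square, clamp_a, clamp_b from where it was at the start of the episode above 0.03 m).
It fails at once if the plate is dropped: it moves faster than 0.6 m/s with no finger on it (linear speed of plate above 0.6 m/s and contact force between plate and the fingers below 0.05 N).
It also fails if it takes over 54 s, if anything falls off the work surface, if the arm or the gripper's body presses on something with over 40 N, if the wrist force passes 120 N, or if a joint passes its speed limit or range.

## Robot

A 7-joint arm with a two-finger parallel gripper is mounted at the origin on the work surface. World frame = base frame: x ahead of the robot, y to its left, z up, the work surface at z = 0. Lengths are in m, angles in degrees, forces in N, time in s.
With the tool pointing down it reaches from about 0.425 to 0.875 m from the base axis. Payload 4.7 kg.
Tool frame: the origin (TCP) lies on the centre line of the jaws, within the pads' length; the fingertips stand 17 mm ahead of it and the grasp point (between the pads) lies 2 mm behind it; z points along the fingers, y is the line along which they close (so a half turn about z gives the same grasp; the last joint's range is limited). The gripper opens to 87 mm and grips with 3 to 60 N. Pads are 19 mm wide; open, the fingers measure 117 mm over their backs; the gripper's body (75 mm by 190 mm) begins 51 mm behind the grasp point.
Start: joints at [72.943, 18.392, -4.016, 83.108, 1.295, 78.541, -3.26], TCP at [0.199, -0.619, 0.24] pointing down, gripper open.
Joint ranges: [-163.93, 163.93], [-17.29, 119.83], [-79.2, 71.16], [3.27, 140.29], [-89.18, 269.18], [5.43, 117.66], [-154.24, 154.24]. Speed limits (degrees/s): [147.25, 147.25, 180, 180, 180, 180, 180].

## Interface

Orientations are given as [roll, pitch, yaw] about the fixed x, y, z axes, in that order (R = Rz(yaw) Ry(pitch) Rx(roll)).
In Python, from cell import env, read_camera gives the robot as it stands.
- The arm moves only by the shell command python3 -m jog 'ROWS' [FORCE]. ROWS is JSON, a list of rows, each a list of 5 numbers: the opening, from 0 (shut) to 1 (fully open), then the shift along the tool's x, y, z each as a share of 0.02 m, from -1 to 1, then the turn about the tool's z as a share of 45 degrees, from -1 to 1. In form: [[gripper, x, y, z, yaw], ...]. A call has 1 to 12 rows; each row shifts and turns the commanded pose from where the row before left it, along the tool's axes as they then stand; what a row does not reach is not made up. A row lasts 1/12 s, in which the tool goes at most 41.7 mm and 7.16 degrees, less where a joint would pass 70% of its speed; a pose out of reach is approached as far as the arm can. A call with a number of a shift or a turn outside -1 to 1 is refused whole. A call with a gripper value outside its range is refused whole. The fingers move at their own pace and stop on an object; FORCE is the grip in N (left out, the last holds). Time passes only in rows, so rows that do not move let the fingers close. It gives the time, the measured TCP pose, the force, the opening and the grip force at its end, in the units of the state.
- env.get_obs(): the state, without advancing time (a new reading comes with each control period).
- read_camera(name): name is "side" or "top"; returns a dict with "color" (400x640x3 uint8, red, green, blue), "range_z" (400x640 float32, m along the optical axis (not along the pixel's ray), 0 where there is no reading), "mtx" (3x3 intrinsics, pixels), "k1" (the pictures are not rectified: a ray, as slopes to the right and down, at radius r is drawn at 1 + k1 r^2 times it, then the intrinsics apply), "world_from_camera" (4x4, takes a point from camera to world coordinates). Camera axes: x right, y down, z forward; pixel columns grow to the right and rows downward; lengths in m; the calibration is good to about 2 mm. A picture is of the moment at which its call begins.
- env.sign_off(): hands the job in; it is judged then, once.
The state is a dict: "time_s": time; "qpos": joint angles; "joint_velocities": joint speeds; "effort": joint torques, N m; "tool_pos": TCP position; "tool_rot": TCP orientation; "force": force on the tool from outside, world axes, zero at the start; "wrist_torque": the same for the moment, N m; "grip_width": finger opening in m; "grasp_force": force on a finger pad.
Only numpy, scipy, OpenCV 4.12 (cv2) and the standard library are available. Lean on these libraries where they do the work, as an engineer would, in place of code of your own. Each camera call takes 0.05 s, during which the arm holds its last target. There are 200 camera calls.

## Working session

There is one attempt and no reset: what is moved stays moved. The work goes in short steps, Python scripts to look and compute and a shell command to move; the robot and the scene stay as the last step left them, time stands still between calls to the robot, and variables do not carry over. Pictures are saved under pics/ and viewed, at most 10 in all, crops included, and the job is handed in when it is done.

```bash
mkdir -p pics; ls; cat > h.py <<'E'
import numpy as np, cv2
from cell import env, read_camera
def pts(c):
    K=c["mtx"];h,w=c["range_z"].shape
    u,v=np.meshgrid(np.arange(w),np.arange(h))
    d=np.array([c["k1"],0,0,0,0],float)
    p=cv2.undistortPoints(np.stack([u,v],-1).reshape(-1,1,2).astype(float),K,d).reshape(h,w,2)
    z=c["range_z"]
    P=np.stack([p[...,0]*z,p[...,1]*z,z,np.ones_like(z)],-1)
    W=P@np.array(c["world_from_camera"]).T
    W=W[...,:3]; W[z==0]=np.nan
    return W
E
python3 - <<'E'
from h import *
o=env.get_obs();print(o)
for n in("top","side"):
    c=read_camera(n);np.savez(n+"0.npz",**c);cv2.imwrite(f"pics/{n}0.png",c["color"][...,::-1]);print(c["mtx"],c["k1"],c["world_from_camera"])
E
```

```text
pics
{'time_s': 0.0, 'qpos': array([72.94321679, 18.43660672, -4.01745419, 83.17589798,  1.29627332,
       78.53962959, -3.2592891 ]), 'joint_velocities': array([-0.06948447,  0.02593163,  0.10356036,  0.06022529, -0.18332834,
       -0.05111848,  0.07061313]), 'effort': array([-3.68076428e-05, -4.91286743e+01, -4.03736159e-01, -3.12525916e+01,
       -6.39309688e-02,  4.39349189e-02,  1.87468809e-04]), 'tool_pos': array([ 0.19920552, -0.61817326,  0.23848082]), 'tool_rot': array([-1.79893188e+02,  6.42035848e-03,  1.78693504e+01]), 'force': array([ 0.10487084, -0.35950141,  0.54609306]), 'wrist_torque': array([ 0.01403086,  0.02608172, -0.00206053]), 'grasp_force': 0.0, 'grip_width': 0.08736008104087906}
[[390.13175237   0.         312.37811004]
 [  0.         390.13175237 198.97998425]
 [  0.           0.           1.        ]] -0.040914824691530356 [[-0.02201321 -0.99880483  0.04363871  0.50977817]
 [-0.99975055  0.02182719 -0.00473484 -0.01850719]
 [ 0.00377667 -0.04373205 -0.99903616  1.09061779]
 [ 0.          0.          0.          1.        ]]
[[409.75467343   0.         321.48606329]
 [  0.         409.75467343 193.62244032]
 [  0.           0.           1.        ]] 0.010881707784872087 [[-0.73811021 -0.35757928  0.57212794 -0.05071306]
 [-0.67467112  0.38680012 -0.62865297  0.6310392 ]
 [ 0.00349412 -0.85001337 -0.52674953  0.61794002]
 [ 0.          0.          0.          1.        ]]
```

View pics/top0.png

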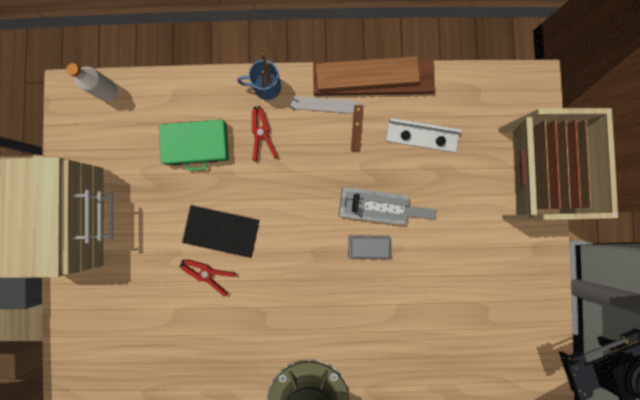

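View pics/side0.png

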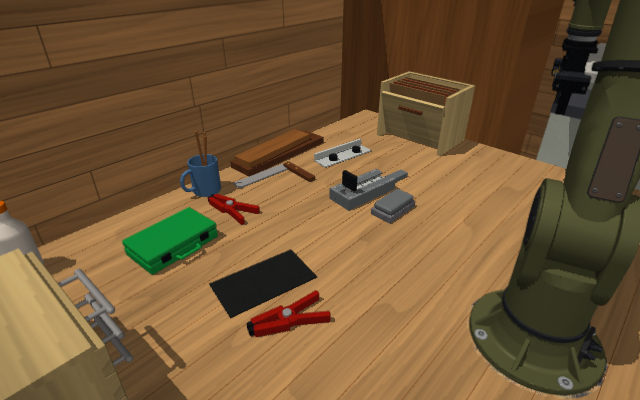

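The top view shows the case centred near px (375,206), with its tab at (355,203), the mouth near (408,209), and the tongue running to (435,213). The mat is at (221,231), the sanding block at (370,247) and clamp_a at (208,275). The side view agrees with this layout.

```bash
python3 - <<'E'
from h import *
c=dict(np.load("top0.npz"));W=pts(c);col=c["color"].astype(int);Z=W[...,2]
v,u=np.mgrid[:400,:640]
def rect(m,name):
    p=W[m][:,:2].astype(np.float32);r=cv2.minAreaRect(p*1000);b=cv2.boxPoints(r)
    print(name,m.sum(),"c",np.round(r[0],1),"sz",np.round(r[1],1),"a",round(r[2],2),"zmed",np.round(np.nanmedian(W[m][:,2])*1000,1),b.round(0).tolist())
box=lambda a,b,cc,d:(u>a)&(u<b)&(v>cc)&(v<d)
sat=col.max(-1)-col.min(-1)
table=box(240,330,300,350)
print("table z",np.nanmedian(Z[table]))
case=box(330,445,180,228)&(sat<28)
case=cv2.morphologyEx(case.astype(np.uint8),cv2.MORPH_OPEN,np.ones((3,3)))>0
rect(case&(Z>.028)&(Z<.040),"case top")
rect(case&(Z>.008)&(Z<.02)&(u>405),"tongue")
rect(box(330,445,180,228)&(Z>.06),"tab")
rect(case,"caseall")
mat=box(175,265,200,262)&(col.max(-1)<60)
rect(mat,"mat")
rect(box(345,395,232,262)&(Z>.02),"sand")
rect(box(175,240,255,300)&(col[...,0]-col[...,1]>60),"clamp_a")
rect(box(150,235,110,175)&(col[...,1]-col[...,0]>60),"router")
rect(box(245,280,100,165)&(col[...,0]-col[...,1]>60),"clamp_b")
# side
c=dict(np.load("side0.npz"));W=pts(c);Z=W[...,2];col=c["color"].astype(int)
rect(box(335,360,165,195)&(Z>.05)&(Z<.1),"tab side")
m=box(205,320,248,318)&(col.max(-1)<60);rect(m,"mat side")
im=cv2.imread("pics/top0.png")[170:270,320:450];cv2.imwrite("pics/crop0.png",cv2.resize(im,None,fx=6,fy=6,interpolation=cv2.INTER_CUBIC))
E
```

```text
table z 0.0012184311848066898
case top 1328 c [ 534.7 -190.1] sz [182.7  78.1] a 81.27 zmed 35.4 [[482.0, -274.0], [559.0, -286.0], [587.0, -106.0], [510.0, -94.0]]
tongue 269 c [ 514.2 -321. ] sz [83.7 27.1] a 79.41 zmed 15.7 [[493.0, -360.0], [520.0, -365.0], [535.0, -282.0], [509.0, -277.0]]
tab 114 c [ 543.8 -135.5] sz [13.6 48. ] a 80.88 zmed 85.2 [[519.0, -138.0], [566.0, -146.0], [569.0, -133.0], [521.0, -125.0]]
caseall 2276 c [nan nan] sz [0. 0.] a 0.0 zmed 34.1 [[nan, nan], [nan, nan], [nan, nan], [nan, nan]]
mat 2558 c [473.5 233.8] sz [194.4 102.9] a 76.55 zmed 4.3 [[401.0, 151.0], [501.0, 127.0], [546.0, 316.0], [446.0, 340.0]]
sand 928 c [ 423. -177.] sz [112.9  62.9] a 88.6 zmed 38.8 [[390.0, -233.0], [453.0, -234.0], [456.0, -121.0], [393.0, -120.0]]
clamp_a 524 c [359.3 270.9] sz [142.4  65.7] a 64.9 zmed 22.6 [[299.0, 220.0], [359.0, 192.0], [419.0, 321.0], [360.0, 349.0]]
router 2507 c [nan nan] sz [0. 0.] a 0.0 zmed 46.1 [[nan, nan], [nan, nan], [nan, nan], [nan, nan]]
clamp_b 504 c [738.7 121.2] sz [145.2  67.5] a 12.73 zmed 22.8 [[661.0, 138.0], [675.0, 72.0], [817.0, 104.0], [802.0, 170.0]]
tab side 212 c [ 542. -130.] sz [16. 53.] a 78.11 zmed 70.0 [[514.0, -132.0], [566.0, -143.0], [570.0, -128.0], [518.0, -117.0]]
mat side 3487 c [472.5 238.2] sz [198.6 110.3] a 76.54 zmed 4.2 [[396.0, 154.0], [503.0, 129.0], [549.0, 322.0], [442.0, 348.0]]
```

View pics/crop0.png

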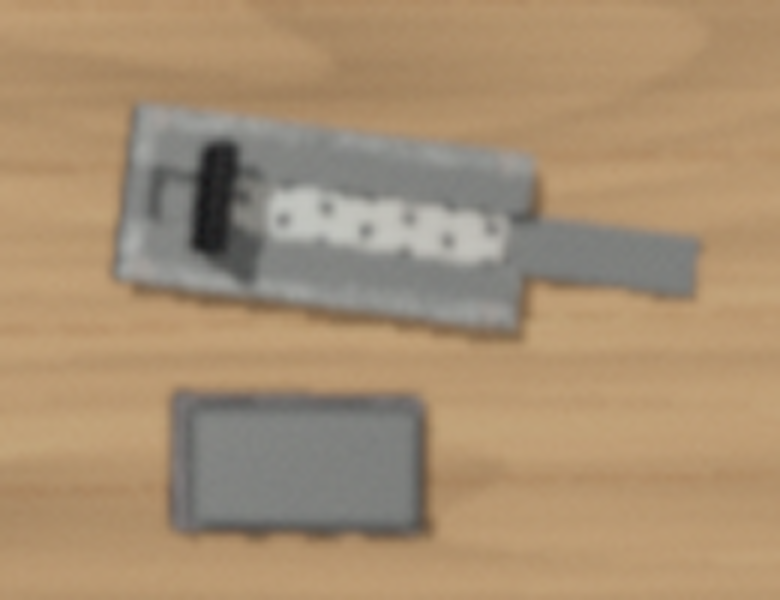

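The case yaw is about -8.9°, with its origin at (0.532, -0.209). The mat's y axis is at 76.5°, and its centre is near (0.473, 0.236). I'll turn the tool so its x runs along the case's +y, then fly behind the tab.

```bash
python3 -m jog '[[0,0,0,0,-0.14],[0,0,0,0,-0.14],[0,0,0,0,-0.14],[0,0,0,0,-0.14],[0,0,0,0,-0.14],[0,0,0,0,-0.14],[0,0,0,0,-0.14],[0,0,0,0,-0.14],[0,0,0,0,-0.14],[0,0,0,0,-0.14],[0,0,0,0,0]]' 30; python3 -m jog '[[0,0.95,0.44,0,0],[0,0.95,0.44,0,0],[0,0.95,0.44,0,0],[0,0.95,0.44,0,0],[0,0.95,0.44,0,0],[0,0.95,0.44,0,0],[0,0.95,0.44,0,0],[0,0.95,0.44,0,0],[0,0.95,0.44,0,0],[0,0.95,0.44,0,0],[0,0.95,0.44,0,0],[0,0,0,0,0]]'
cat >> h.py <<'E'
CO=np.array([.5318,-.2089]);CA=np.radians(81.1)
MO=np.array([.473,.236]);MA=np.radians(76.5)
def rel(p,o,a):
    d=np.array(p[:2])-o;y=np.array([np.cos(a),np.sin(a)]);x=np.array([y[1],-y[0]])
    return np.round([d@x*1000,d@y*1000],1)
def st():
    o=env.get_obs();p=o["tool_pos"]
    print("t",round(o["time_s"],2),"pos",p.round(4),"rot",o["tool_rot"].round(2),"case xy",rel(p,CO,CA),"mat xy",rel(p,MO,MA),"F",o["force"].round(1),"w",round(o["grip_width"],4),"g",round(o["grasp_force"],1),"q",o["qpos"].round(0))
E
python3 -c "from h import *;st()"
```

```text
time_s: 1.02
tool_pos: [0.1992, -0.6184, 0.2389]
tool_rot: [-180.0, -0.1, 81.0]
force: [0.3, 0.5, -0.2]
grip_width: 0.0217
grasp_force: 0.0
time_s: 2.02
tool_pos: [0.3317, -0.4234, 0.2397]
tool_rot: [179.9, -0.1, 81.1]
force: [0.0, 1.5, 0.4]
grip_width: 0.0002
grasp_force: 0.0
t 2.02 pos [ 0.3317 -0.4234  0.2397] rot [ 1.7993e+02 -1.2000e-01  8.1050e+01] case xy [-164.6 -242.8] mat xy [  16.5 -674.1] F [0.  1.5 0.4] w 0.0002 g 0.0 q [ 68.   6. -20.  98.   2.  76.  39.]
```

```bash
python3 -m jog '[[0,0.94,0.43,0,0],[0,0.94,0.43,0,0],[0,0.94,0.43,0,0],[0,0.94,0.43,0,0],[0,0.94,0.43,0,0],[0,0.94,0.43,0,0],[0,0.94,0.43,0,0],[0,0.94,0.43,0,0],[0,0.94,0.43,0,0],[0,0.94,0.43,0,0],[0,0.94,0.43,0,0],[0,0.94,0.43,0,0]]';python3 -m jog '[[0,0.94,0.43,0,0],[0,0.94,0.43,0,0],[0,0.94,0.43,0,0],[0,0.94,0.43,0,0],[0,0.94,0.43,0,0],[0,0.94,0.43,0,0],[0,0.94,0.43,0,0],[0,0,0,0,0],[0,0,0,0,0]]'; python3 -c "from h import *;st()"
```

```text
time_s: 3.02
tool_pos: [0.4661, -0.2209, 0.2394]
tool_rot: [-180.0, 0.0, 80.7]
force: [-0.2, -0.5, -0.5]
grip_width: 0.0003
grasp_force: 0.0
time_s: 3.77
tool_pos: [0.5464, -0.1001, 0.2393]
tool_rot: [-180.0, -0.0, 80.9]
force: [-0.7, 0.3, -0.9]
grip_width: 0.0007
grasp_force: 0.0
t 3.77 pos [ 0.5464 -0.1001  0.2393] rot [-1.7997e+02 -2.0000e-02  8.0880e+01] case xy [ -2.4 109.7] mat xy [ 149.8 -309.7] F [-0.7  0.3 -0.9] w 0.0007 g 0.0 q [ 43.  10. -39.  96.   6.  77.  -7.]
```

```bash
python3 -m jog '[[0,0.25,0.12,0.9,0],[0,0.1,0,0.9,0],[0,0,0,1,0],[0,0,0,1,0],[0,0,0,1,0],[0,0,0,1,0],[0,0,0,1,0],[0,0,0,1,0],[0,0,0,0.9,0],[0,0,0,0,0],[0,0,0,0,0]]'; python3 - <<'E'
from h import *
st()
c=read_camera("side");cv2.imwrite("pics/s1.png",cv2.resize(c["color"][120:240,260:460,::-1],None,fx=4,fy=4))
E
```

```text
time_s: 4.68
tool_pos: [0.5484, -0.0958, 0.0648]
tool_rot: [-179.9, 0.0, 80.7]
force: [-0.1, 0.5, -0.1]
grip_width: 0.0002
grasp_force: 0.0
t 4.68 pos [ 0.5484 -0.0958  0.0648] rot [-1.7986e+02  3.0000e-02  8.0710e+01] case xy [ -1.1 114.3] mat xy [ 150.8 -305.1] F [-0.1  0.5 -0.1] w 0.0002 g 0.0 q [ 39.  20. -37. 106.  14.  58. -13.]
```

View pics/s1.png

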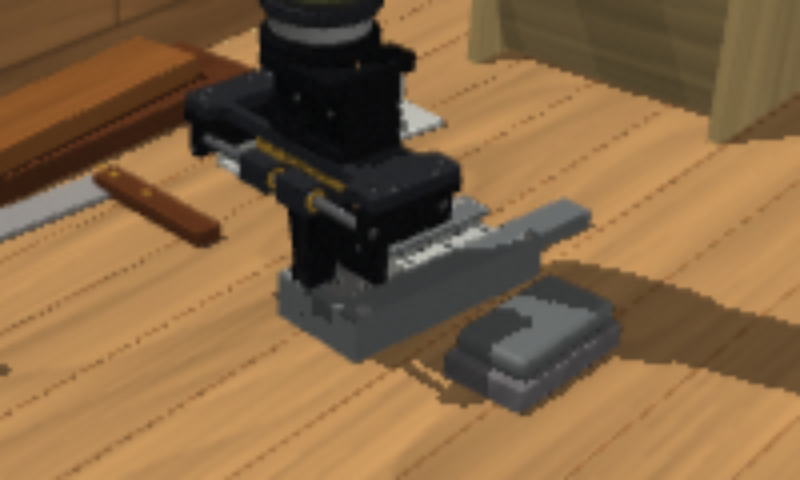

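The fingers stand behind the tab, clear of the case top. Now I'll press.

```bash
python3 -m jog '[[0,-0.4,0,0,0],[0,-0.4,0.03,0,0],[0,-0.4,0.03,0,0],[0,-0.4,0,0,0],[0,-0.4,0,0,0],[0,-0.4,0,0,0],[0,-0.4,0,0,0],[0,-0.4,0,0,0],[0,-0.4,0,0,0],[0,-0.4,0,0,0],[0,-0.3,0,0,0],[0,-0.2,0,0,0]]'; python3 -c "from h import *;st()"
```

```text
time_s: 5.73
tool_pos: [0.5383, -0.1809, 0.0667]
tool_rot: [179.8, -0.2, 81.0]
force: [1.6, 9.0, 4.1]
grip_width: 0.0005
grasp_force: 4.6
t 5.73 pos [ 0.5383 -0.1809  0.0667] rot [179.84  -0.24  80.95] case xy [ 2.1 28.7] mat xy [ 160.8 -390.2] F [1.6 9.  4.1] w 0.0005 g 4.6 q [ 46.  21. -35. 105.  14.  59.  -3.]
```

```bash
python3 -m jog '[[0,-0.3,-0.03,0,0],[0,-0.3,-0.03,0,0],[0,-0.2,0,0,0],[0,-0.1,0,0,0],[0,0,0,0,0],[0,0,0,0,0]]'; python3 -c "from h import *;st()"
```

```text
time_s: 6.23
tool_pos: [0.5357, -0.1976, 0.0668]
tool_rot: [179.7, -0.3, 81.0]
force: [4.2, 7.3, 1.3]
grip_width: 0.0003
grasp_force: 4.5
t 6.23 pos [ 0.5357 -0.1976  0.0668] rot [179.69  -0.28  81.02] case xy [ 2.1 11.8] mat xy [ 162.2 -407. ] F [4.2 7.3 1.3] w 0.0003 g 4.5 q [ 48.  21. -35. 105.  14.  58.  -2.]
```

```bash
python3 -m jog '[[0,-0.2,0,0,0],[0,-0.1,0,0,0],[0,0,0,0,0],[0,0,0,0,0]]'; python3 - <<'E'
from h import *
st()
c=read_camera("top");cv2.imwrite("pics/t2.png",cv2.resize(c["color"][160:270,320:460,::-1],None,fx=5,fy=5))
E
```

```text
time_s: 6.57
tool_pos: [0.5356, -0.1978, 0.0669]
tool_rot: [179.7, -0.6, 81.2]
force: [4.8, 18.2, 3.1]
grip_width: 0.0007
grasp_force: 9.4
t 6.57 pos [ 0.5356 -0.1978  0.0669] rot [179.74  -0.65  81.22] case xy [ 2.1 11.6] mat xy [ 162.2 -407.2] F [ 4.8 18.2  3.1] w 0.0007 g 9.4 q [ 48.  21. -35. 105.  13.  59.  -1.]
```

View pics/t2.png

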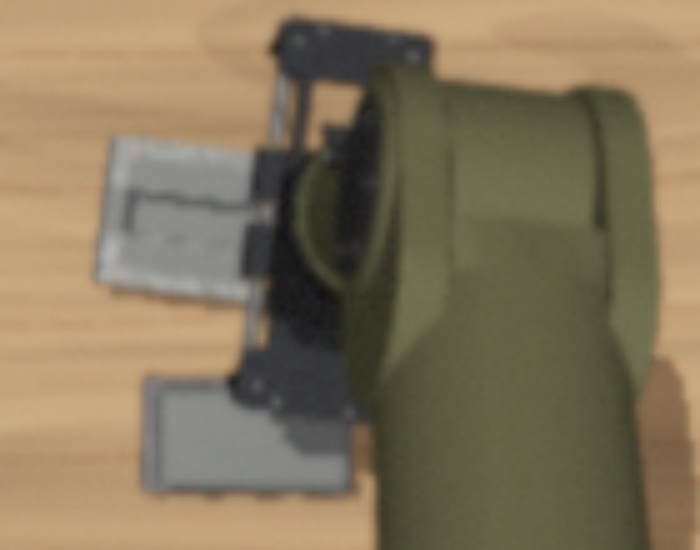

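The force jumped to 18 N with no motion, so the slide is on its stop. The view shows the gripper hiding the plate. I'll back off along +y and then rise.

```bash
python3 -m jog '[[0,0.3,0,0,0],[0,0.5,0,0,0],[0,0.5,0,0,0],[0,0.5,0,0,0],[0,0.5,0,0,0],[0,0.5,0,0,0],[0,0.5,0,0,0],[0,0.5,0,0,0],[0,0.5,0,0,0],[0,0.5,0,0,0],[0,0.5,0,0,0],[0,0.3,0,0,0]]';python3 -m jog '[[0,0,0,-1,0],[0,0,0,-1,0],[0,0,0,-1,0],[0.3,0,0,-1,0],[1,0.5,0,-1,0],[1,1,0,0,0],[1,1,0,0,0],[1,1,0,0,0],[1,1,0,0,0],[1,1,0,0,0],[1,0,0,0,0]]'; python3 - <<'E'
from h import *
st()
c=read_camera("side");cv2.imwrite("pics/s3.png",cv2.resize(c["color"][120:240,260:460,::-1],None,fx=4,fy=4))
np.savez("side3.npz",**c)
c=read_camera("top");cv2.imwrite("pics/t3.png",cv2.resize(c["color"][160:270,320:460,::-1],None,fx=5,fy=5))
np.savez("top3.npz",**c)
E
```

```text
time_s: 7.62
tool_pos: [0.5489, -0.0954, 0.0652]
tool_rot: [-179.9, 0.0, 80.9]
force: [0.0, 0.3, -0.4]
grip_width: 0.0007
grasp_force: 0.0
time_s: 8.53
tool_pos: [0.5667, 0.0174, 0.1657]
tool_rot: [-180.0, -0.1, 81.2]
force: [0.4, 0.7, 0.6]
grip_width: 0.0457
grasp_force: 0.0
t 8.53 pos [0.5667 0.0174 0.1657] rot [-1.7999e+02 -1.4000e-01  8.1200e+01] case xy [ -0.6 229. ] mat xy [ 142.1 -190.7] F [0.4 0.7 0.6] w 0.0457 g 0.0 q [ 33.  16. -43.  99.  11.  69. -22.]
```

View pics/t3.png

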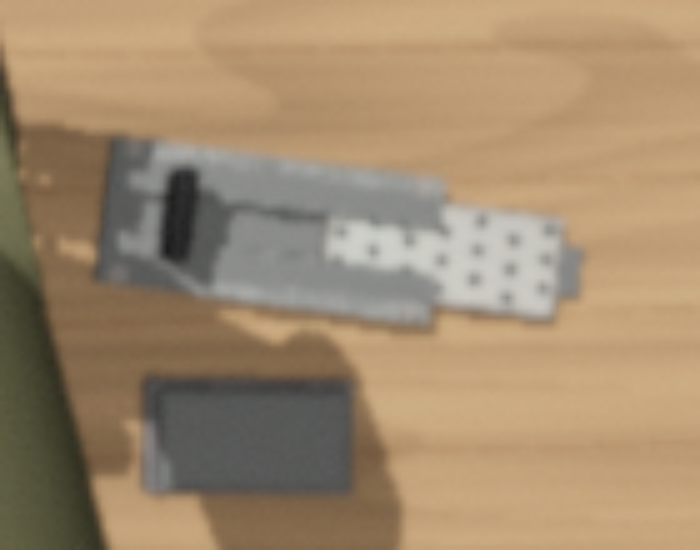

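The slide is back (tab at crop px (180,214)) and the plate stands out of the mouth, spanning crop px 442–562. I'll measure its pose.

```bash
python3 - <<'E'
from h import *
c=dict(np.load("top3.npz"));W=pts(c);col=c["color"].astype(int);Z=W[...,2]
v,u=np.mgrid[:400,:640]
m=(u>380)&(u<440)&(v>195)&(v<230)&(col.min(-1)>135)
m=cv2.morphologyEx(m.astype(np.uint8),cv2.MORPH_CLOSE,np.ones((5,5)))>0
Q=W[m];d=np.array([rel(p,CO,CA) for p in Q])
y=d[:,1];print("y rng",np.nanmin(y),np.nanmax(y),"z",np.nanmedian(Q[:,2]))
for a in range(-150,-60,10):
    s=d[(y>a)&(y<=a+10)]
    if len(s):print(a,len(s),s[:,0].min(),s[:,0].max(),(s[:,0].min()+s[:,0].max())/2)
E
```

```text
y rng -149.5 3.2 z 0.027720605929671516
-150 30 -27.4 27.3 -0.049999999999998934
-140 71 -25.2 28.2 1.5
-130 78 -27.2 28.6 0.7000000000000011
-120 72 -27.6 27.8 0.09999999999999964
-110 76 -27.1 29.1 1.0
-100 76 -27.8 28.4 0.29999999999999893
-90 73 -26.7 29.1 1.200000000000001
-80 70 -33.3 32.3 -0.5
-70 101 -37.5 37.7 0.10000000000000142
```

```bash
python3 -m jog '[[1,-0.9,0,0,0],[1,-0.9,0,0,0],[1,-0.9,0,0,0],[1,-0.9,0,0,0],[1,-0.9,0,0,0],[1,-0.9,0,0,0],[1,-0.9,0,0,0],[1,-0.9,0,0,0],[1,-0.9,0,0,0],[1,-0.9,0,0,0],[1,-0.9,0,0,0],[1,-0.9,0,0,0]]'; python3 -m jog '[[1,-0.9,0,0,0],[1,-0.9,0,0,0],[1,-0.9,0,0,0],[1,-0.9,0,0,0],[1,-0.9,0,0,0],[1,-0.5,0,0,0],[1,0,0,1,0],[1,0,0,1,0],[1,0,0,1,0],[1,0,0,0.5,0],[1,0,0,0,0],[1,0,0,0,0]]'; python3 -c "from h import *;st()"
```

```text
time_s: 9.63
tool_pos: [0.5312, -0.204, 0.1653]
tool_rot: [-179.9, 0.1, 80.7]
force: [-0.7, 1.0, -0.7]
grip_width: 0.0867
grasp_force: 0.0
time_s: 10.63
tool_pos: [0.5163, -0.3, 0.0955]
tool_rot: [-180.0, -0.0, 80.8]
force: [0.7, -0.2, 0.6]
grip_width: 0.0869
grasp_force: 0.0
t 10.63 pos [ 0.5163 -0.3     0.0955] rot [-1.7995e+02 -1.0000e-02  8.0840e+01] case xy [ -1.2 -92.4] mat xy [ 167.2 -511.1] F [ 0.7 -0.2  0.6] w 0.0869 g 0.0 q [ 54.  21. -32.  99.  12.  63.   9.]
```

```bash
python3 -m jog '[[1,0.2,0.08,0.8,0],[1,0,0,0.8,0],[1,0,0,0.8,0],[1,0,0,0.5,0],[1,0,0,0.28,0],[1,0,0,0,0],[1,0,0,0,0]]'; python3 -c "from h import *;st()"
```

```text
time_s: 11.22
tool_pos: [0.5194, -0.2964, 0.0327]
tool_rot: [179.9, 0.0, 80.9]
force: [-0.0, -0.4, -0.2]
grip_width: 0.0871
grasp_force: 0.0
t 11.22 pos [ 0.5194 -0.2964  0.0327] rot [1.7995e+02 3.0000e-02 8.0860e+01] case xy [  1.2 -88.4] mat xy [ 169.4 -506.9] F [-0.  -0.4 -0.2] w 0.0871 g 0.0 q [ 52.  26. -30. 102.  15.  56.   7.]
```

```bash
python3 -m jog '[[0.55,0,0,0.05,0],[0.55,0,0,0,0],[0.55,0,0,0,0],[0.55,0,0,0,0],[0.3,0,0,0,0],[0.3,0,0,0,0],[0.3,0,0,0,0],[0.3,0,0,0,0],[0.3,0,0,0,0],[0.3,0,0,0,0]]' 40; python3 -c "from h import *;st()"
```

```text
time_s: 12.05
tool_pos: [0.5185, -0.2962, 0.0311]
tool_rot: [-180.0, 0.0, 80.9]
force: [-2.6, 0.7, 4.4]
grip_width: 0.0554
grasp_force: 40.0
t 12.05 pos [ 0.5185 -0.2962  0.0311] rot [-1.7996e+02  2.0000e-02  8.0860e+01] case xy [  0.4 -88.3] mat xy [ 168.5 -506.9] F [-2.6  0.7  4.4] w 0.0554 g 40.0 q [ 52.  26. -30. 102.  15.  56.   7.]
```

```bash
python3 -m jog '[[0.3,-0.3,0,0,0],[0.3,-0.4,0,0,0],[0.3,-0.4,0,0,0],[0.3,-0.4,0,0,0],[0.3,-0.4,0,0,0],[0.3,-0.4,0,0,0],[0.3,-0.4,0,0,0],[0.3,-0.4,0,0,0],[0.3,-0.4,0,0,0],[0.3,-0.3,0,0,0],[0.3,0,0,0,0]]'; python3 - <<'E'
from h import *
st()
c=read_camera("side");cv2.imwrite("pics/s4.png",cv2.resize(c["color"][120:240,300:500,::-1],None,fx=4,fy=4))
E
```

```text
time_s: 12.97
tool_pos: [0.5061, -0.3739, 0.031]
tool_rot: [180.0, 0.1, 80.7]
force: [0.2, -0.2, 2.8]
grip_width: 0.0559
grasp_force: 40.0
t 12.97 pos [ 0.5061 -0.3739  0.031 ] rot [1.7997e+02 1.2000e-01 8.0740e+01] case xy [ 1.00e-01 -1.67e+02] mat xy [ 174.6 -585.3] F [ 0.2 -0.2  2.8] w 0.0559 g 40.0 q [ 57.  29. -28.  97.  16.  58.  13.]
```

View pics/s4.png

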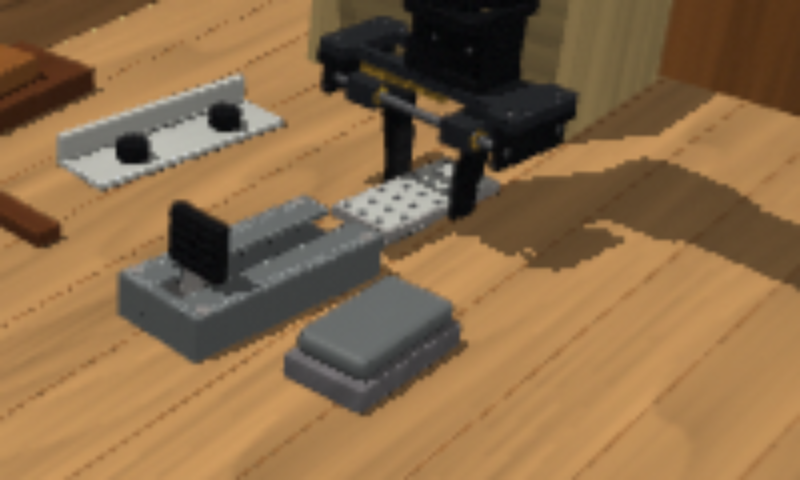

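The plate is clear of the lips, with a gap visible at crop px (330,222). I'll lift it and carry it to the mat.

```bash
python3 -m jog '[[0.3,0,0,-0.3,0],[0.3,0,0,-0.5,0],[0.3,0,0,-0.8,0],[0.3,0,0,-0.8,0],[0.3,0,0,-0.8,0.03],[0.3,0,0,-0.8,0.03],[0.3,0,0,-0.8,0.034],[0.3,0,0,-0.8,0],[0.3,0,0,-0.8,0],[0.3,0,0,-0.7,0],[0.3,0,0,-0.4,0],[0.3,0,0,0,0]]'; python3 - <<'E'
from h import *
st()
E
```

```text
time_s: 14.02
tool_pos: [0.5074, -0.3718, 0.1831]
tool_rot: [179.8, 0.1, 76.6]
force: [-1.0, 0.5, -2.3]
grip_width: 0.0555
grasp_force: 40.0
t 14.02 pos [ 0.5074 -0.3718  0.1831] rot [1.7985e+02 1.2000e-01 7.6640e+01] case xy [   1.1 -164.7] mat xy [ 175.3 -582.9] F [-1.   0.5 -2.3] w 0.0555 g 40.0 q [ 58.  20. -30.  90.  10.  73.  13.]
```

```bash
python3 -m jog '[[0.3,0.4,-0.12,0,0],[0.3,0.8,-0.24,0,0],[0.3,0.8,-0.24,0,0],[0.3,0.8,-0.24,0,0],[0.3,0.8,-0.24,0,0],[0.3,0.8,-0.24,0,0],[0.3,0.8,-0.24,0,0],[0.3,0.8,-0.24,0,0],[0.3,0.8,-0.24,0,0],[0.3,0.8,-0.24,0,0],[0.3,0.8,-0.24,0,0],[0.3,0.8,-0.24,0,0]]'; python3 -m jog '[[0.3,0.8,-0.24,0,0],[0.3,0.8,-0.24,0,0],[0.3,0.8,-0.24,0,0],[0.3,0.8,-0.24,0,0],[0.3,0.8,-0.24,0,0],[0.3,0.8,-0.24,0,0],[0.3,0.8,-0.24,0,0],[0.3,0.8,-0.24,0,0],[0.3,0.8,-0.24,0,0],[0.3,0.8,-0.24,0,0],[0.3,0.8,-0.24,0,0],[0.3,0.8,-0.24,0,0]]';  python3 -c "from h import *;st()"
```

```text
time_s: 15.02
tool_pos: [0.4955, -0.1777, 0.181]
tool_rot: [180.0, 0.0, 76.6]
force: [0.6, -0.1, -3.0]
grip_width: 0.0556
grasp_force: 40.0
time_s: 16.02
tool_pos: [0.4836, 0.0224, 0.181]
tool_rot: [180.0, 0.0, 76.6]
force: [-0.4, -0.7, -2.8]
grip_width: 0.0556
grasp_force: 40.0
t 16.02 pos [0.4836 0.0224 0.181 ] rot [1.7998e+02 2.0000e-02 7.6640e+01] case xy [-83.4 221. ] mat xy [  60.1 -205.3] F [-0.4 -0.7 -2.8] w 0.0556 g 40.0 q [ 40.   3. -46. 109.   2.  69. -21.]
```

```bash
python3 -m jog '[[0.3,0.8,-0.24,0,0],[0.3,0.8,-0.24,0,0],[0.3,0.8,-0.24,0,0],[0.3,0.8,-0.24,0,0],[0.3,0.8,-0.24,0,0],[0.3,0.8,-0.24,0,0],[0.3,0.8,-0.24,0,0],[0.3,0.8,-0.24,0,0],[0.3,0.8,-0.24,0,0],[0.3,0.8,-0.24,0,0],[0.3,0.8,-0.24,0,0],[0.3,0.6,-0.2,0,0]]'; python3 -m jog '[[0.3,0.2,0,0,0],[0.3,0,0,0.6,0],[0.3,0,0,0.6,0],[0.3,0,0,0.6,0],[0.3,0,0,0.6,0],[0.3,0,0,0.6,0],[0.3,0,0,0.6,0],[0.3,0,0,0.6,0],[0.3,0,0,0.5,0],[0.3,0,0,0,0],[0.3,0,0,0,0]]'; python3 - <<'E'
from h import *
st()
c=read_camera("side");cv2.imwrite("pics/s5.png",cv2.resize(c["color"][150:350,150:400,::-1],None,fx=3,fy=3))
E
```

```text
time_s: 17.02
tool_pos: [0.4713, 0.219, 0.1811]
tool_rot: [180.0, -0.0, 76.7]
force: [0.9, 0.0, -3.3]
grip_width: 0.0553
grasp_force: 40.0
time_s: 17.93
tool_pos: [0.4726, 0.2207, 0.0863]
tool_rot: [-179.9, 0.0, 76.7]
force: [-0.4, 1.0, -3.2]
grip_width: 0.0551
grasp_force: 40.0
t 17.93 pos [0.4726 0.2207 0.0863] rot [-1.7992e+02  2.0000e-02  7.6650e+01] case xy [-124.9  415.3] mat xy [  3.2 -15. ] F [-0.4  1.  -3.2] w 0.0551 g 40.0 q [ 19.  18. -53. 110.  16.  60. -54.]
```

View pics/s5.png

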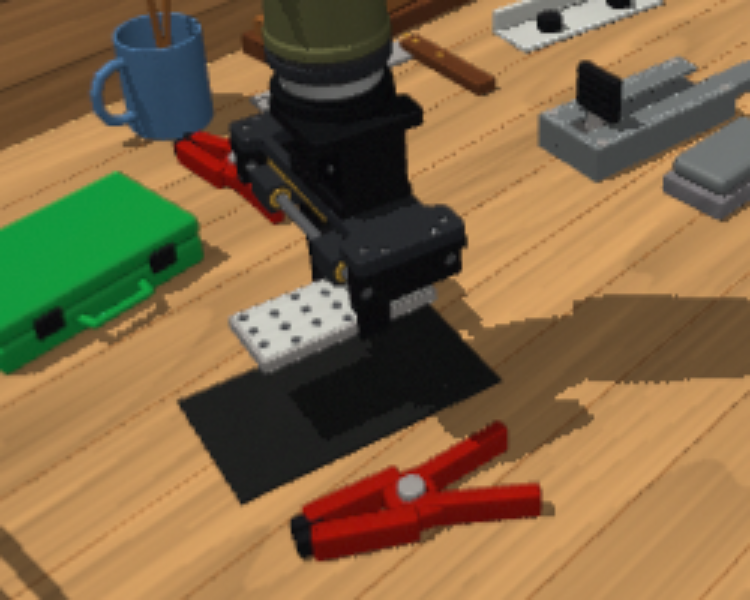

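The plate hangs level above the mat, and the clamp and router case are clear. I'll lower it now.

```bash
python3 -m jog '[[0.3,0.25,-0.08,0.3,0],[0.3,0.25,-0.08,0.5,0],[0.3,0,0,0.5,0],[0.3,0,0,0.5,0],[0.3,0,0,0.4,0],[0.3,0,0,0.3,0],[0.3,0,0,0.25,0],[0.3,0,0,0.2,0],[0.3,0,0,0.1,0],[0.3,0,0,0,0],[0.3,0,0,0,0]]'; python3 -c "from h import *;st()"
```

```text
time_s: 18.9
tool_pos: [0.4725, 0.2312, 0.0261]
tool_rot: [180.0, -0.0, 76.6]
force: [0.6, 0.3, -2.7]
grip_width: 0.0551
grasp_force: 40.0
t 18.9 pos [0.4725 0.2312 0.0261] rot [ 1.7998e+02 -1.0000e-02  7.6630e+01] case xy [-126.7  425.6] mat xy [ 0.6 -4.8] F [ 0.6  0.3 -2.7] w 0.0551 g 40.0 q [ 15.  24. -50. 112.  22.  55. -60.]
```

```bash
python3 -m jog '[[0.3,0,0,0.06,0],[0.3,0,0,0.06,0],[0.3,0,0,0.06,0],[0.3,0,0,0.04,0],[0.3,0,0,0.03,0],[0.3,0,0,0.03,0],[0.3,0,0,0,0],[0.3,0,0,0,0]]'; python3 -c "from h import *;st()"
```

```text
time_s: 19.57
tool_pos: [0.4723, 0.2311, 0.0205]
tool_rot: [180.0, 0.0, 76.6]
force: [-0.8, -1.5, 0.1]
grip_width: 0.0554
grasp_force: 41.7
t 19.57 pos [0.4723 0.2311 0.0205] rot [1.7999e+02 2.0000e-02 7.6640e+01] case xy [-126.9  425.5] mat xy [ 0.4 -4.9] F [-0.8 -1.5  0.1] w 0.0554 g 41.7 q [ 14.  24. -50. 112.  23.  54. -60.]
```

The force has gone from -2.7 N to about 0, so the plate rests on the mat. I'll release it gently and rise.

```bash
python3 -m jog '[[0.3,0,0,0.02,0],[0.6,0,0,0,0],[0.66,0,0,0,0],[0.7,0,0,0,0],[0.8,0,0,0,0],[0.85,0,0,0,0],[0.9,0,0,0,0],[0.9,0,0,0,0],[0.9,0,0,0,0],[0.9,0,0,0,0]]' 5; python3 -c "from h import *;st()"
```

```text
time_s: 20.4
tool_pos: [0.4734, 0.2315, 0.0205]
tool_rot: [179.9, -0.1, 76.6]
force: [4.0, -0.4, 6.0]
grip_width: 0.078
grasp_force: 2.7
t 20.4 pos [0.4734 0.2315 0.0205] rot [ 1.7989e+02 -8.0000e-02  7.6620e+01] case xy [-125.8  426.1] mat xy [ 1.5 -4.3] F [ 4.  -0.4  6. ] w 0.078 g 2.7 q [ 14.  24. -50. 112.  23.  54. -60.]
```

```bash
python3 -m jog '[[0.9,0,0,-0.1,0],[0.9,0,0,-0.1,0],[0.9,0,0,0,0]]'; python3 -c "from h import *;st()"
```

```text
time_s: 20.65
tool_pos: [0.4709, 0.2313, 0.0235]
tool_rot: [-179.9, 0.0, 76.7]
force: [-0.1, -0.2, 0.7]
grip_width: 0.078
grasp_force: 0.0
t 20.65 pos [0.4709 0.2313 0.0235] rot [-1.7988e+02  5.0000e-02  7.6670e+01] case xy [-128.3  425.4] mat xy [-1.  -5.1] F [-0.1 -0.2  0.7] w 0.078 g 0.0 q [ 14.  24. -50. 112.  22.  54. -60.]
```

```bash
python3 -m jog '[[0.9,0,0,-0.2,0],[0.9,0,0,-0.4,0],[0.9,0,0,-0.8,0],[0.9,0,0,-1,0],[0.9,0,0,-1,0],[0.9,0,0,-1,0],[0.9,0,0,-1,0],[0.9,0,0,-1,0],[0.9,-1,0,-1,0],[0.9,-1,0,0,0],[0.9,-1,0,0,0],[0.9,-1,0,0,0]]';python3 -m jog '[[0.9,-1,0,0,0],[0.9,-1,0,0,0],[0.9,-1,0,0,0],[0.9,-1,0,0,0],[0.9,-1,0,0,0],[0.9,-1,0,0,0],[0.9,-1,0,0,0],[0.9,0,0,0,0],[0.9,0,0,0,0]]'; python3 - <<'E'
from h import *
st()
c=read_camera("top");W=pts(c);col=c["color"].astype(int);v,u=np.mgrid[:400,:640]
cv2.imwrite("pics/t6.png",c["color"][90:310,140:460,::-1].repeat(2,0).repeat(2,1))
m=(u>175)&(u<265)&(v>200)&(v<262)&(col.min(-1)>110)&(col.max(-1)-col.min(-1)<40)
Q=W[m];print(m.sum(),"z",np.nanpercentile(Q[:,2],[5,50,95]))
r=cv2.minAreaRect(Q[:,:2].astype(np.float32)*1000);print(r)
for b in cv2.boxPoints(r): print(rel(b/1000,MO,MA))
E
```

```text
time_s: 21.65
tool_pos: [0.4534, 0.153, 0.1727]
tool_rot: [180.0, 0.0, 76.7]
force: [0.3, 0.4, -1.0]
grip_width: 0.0783
grasp_force: 0.0
time_s: 22.4
tool_pos: [0.4211, 0.0167, 0.1722]
tool_rot: [180.0, 0.0, 76.5]
force: [-0.2, 0.5, -0.5]
grip_width: 0.0785
grasp_force: 0.0
t 22.4 pos [0.4211 0.0167 0.1722] rot [1.7998e+02 2.0000e-02 7.6520e+01] case xy [-144.2  205.7] mat xy [   0.8 -225.4] F [-0.2  0.5 -0.5] w 0.0785 g 0.0 q [ 41.  -7. -44. 117.  -6.  68. -13.]
998 z [0.0099115  0.01428549 0.01778527]
((475.6205139160156, 242.69412231445312), (129.82762145996094, 58.96105194091797), 77.18441772460938)
[-27.7 -58.1]
[ 31.2 -57.4]
[29.7 72.4]
[-29.3  71.7]
```

View pics/t6.png

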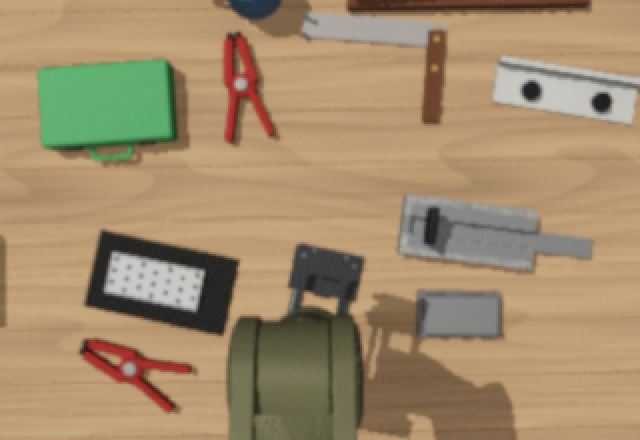

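The plate lies flat at about crop px (155,280), well inside the mat's outline. The slide is back at rest (tab at (432,225)), and the other tools are where they were. I'll hand the job in.

```bash
python3 -c "from cell import env;print(env.sign_off())"
```

```text
the job is handed in; nothing more can be done
None
```

The slide was pressed to its stop and sprang back, and the plate was drawn out and now lies flat on the mat, at least 23 mm inside its edges by camera measurement; I handed the job in at about 22 s, no verdict was returned, and the other tools look unmoved.

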